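Sweep spent gas-line nuts into the catch tray

TASK

Clear the bench after the gas-line service: with the fingertips, sweep the three spent brass nuts along the bench through the open side of the low steel tray, until all three stand wholly inside it. Push them only, never lift one, and leave the vials, the jar and the spanner where they are.

Things in the scene. Friction and masses are not known exactly. Their poses are not given: they have to be found in the camera images.
- nut1: One of three identical spent brass gas-line nuts, standing on its flat foot: hexagon 26 mm across flats (30 mm across corners) and 11 mm high, with a round collar 21 mm across on top, 16 mm high in all, about 50 g. Solid, slides on its foot, does not roll. Origin: centre of the underside; z up. Starts on the open bench, beyond the tray's mouth.
- nut2: One of three identical spent brass gas-line nuts, standing on its flat foot: hexagon 26 mm across flats (30 mm across corners) and 11 mm high, with a round collar 21 mm across on top, 16 mm high in all, about 50 g. Solid, slides on its foot, does not roll. Origin: centre of the underside; z up. Starts on the open bench, beyond the tray's mouth.
- nut3: One of three identical spent brass gas-line nuts, standing on its flat foot: hexagon 26 mm across flats (30 mm across corners) and 11 mm high, with a round collar 21 mm across on top, 16 mm high in all, about 50 g. Solid, slides on its foot, does not roll. Origin: centre of the underside; z up. Starts on the open bench, beyond the tray's mouth.
- tray: Low stainless catch tray fixed to the bench, open at the top and along one long side (the mouth, at its x = -60 mm). 120 mm deep along its x, 200 mm wide along its y; walls 3 mm thick, 25 mm high on the other three sides. Origin: centre of its underside. Insides: back wall at x = +57 mm, side walls at y = -97 and +97 mm. Floor sheet 1.5 mm thick. Parts enter moving along its +x.
- tray_mouth (a point): Middle of the tray's mouth, at the edge of its floor, 1.5 mm above the bench; axes as the tray's. A thin ramp reaching 15 mm out in front leads up to the floor, so nuts slide in smoothly; fingertips 4 to 6 mm above the bench clear the floor. The mouth faces roughly the robot's left (+y), turned up to 17 degrees either way.
- vial1: A small capped glass vial standing on the bench, 23 mm across, 47 mm high. Origin: centre of its underside. A bystander: leave it alone.
- vial2: A small capped glass vial standing on the bench, 23 mm across, 47 mm high. Origin: centre of its underside. A bystander: leave it alone.
- jar: A small amber jar standing on the bench, 44 mm across, 50 mm high. Origin: centre of its underside. A bystander: leave it alone.
- wrench: A steel spanner lying flat on the bench, 150 mm long along its x axis, under 15 mm high. Origin: under its middle. A bystander: leave it alone.

How it is judged (in metres and radians):
At the end, for the whole second after the job is handed in: All three nuts stand on the tray's floor, at rest and upright (tilt under 0.2 rad), wholly past the mouth (centre at least 15 mm inside, tray x above -45 mm) and between the walls; the vials, jar and spanner are within 20 mm of where they stood, vials and jar upright (x of nut1 in the frame of tray between -0.045 and 0.06 m and y of nut1 in the frame of tray between -0.1 and 0.1 m and height (world z) of each of nut1, nut2, nut3 below 0.008 m and angle between each of nut1, nut2, nut3's own z axis and vertical below 0.2 rad and linear speed of each of nut1, nut2, nut3 below 0.02 m/s and x of nut2 in the frame of tray between -0.045 and 0.06 m and y of nut2 in the frame of tray between -0.1 and 0.1 m and x of nut3 in the frame of tray between -0.045 and 0.06 m and y of nut3 in the frame of tray between -0.1 and 0.1 m and distance of each of vial1, vial2, jar, wrench from where it was at the start of the episode below 0.02 m and angle between each of vial1, vial2, jar's own z axis and vertical below 0.3 rad); the robot touches nothing.
It fails at once if a nut is lifted off the bench (its underside more than 20 mm up) (height (world z) of any of nut1, nut2, nut3 above 0.02 m).
It fails at once if a vial, the jar or the spanner is moved by more than 20 mm (distance of any of vial1, vial2, jar, wrench from where it was at the start of the episode above 0.02 m).
It fails at once if a vial or the jar is tipped over (angle between any of vial1, vial2, jar's own z axis and vertical above 0.3 rad).
It also fails if it takes over 64 s, if anything falls off the work surface, if the arm or the gripper's body presses on something with over 40 N, if the wrist force passes 120 N, or if a joint passes its speed limit or range.

ROBOT

A 6-joint arm with a two-finger parallel gripper is mounted at the origin on the work surface. World frame = base frame: x ahead of the robot, y to its left, z up, the work surface at z = 0. Lengths are in m, angles in degrees, forces in N, time in s.
With the tool pointing down it reaches from about 0.4 to 0.825 m from the base axis. Payload 7 kg.
Tool frame: the origin (TCP) lies at the very end of the fingers, on their centre line; the grasp point (between the pads) lies 19 mm behind it (r.grasp_offset is the z of the grasp point in the tool frame, in m); z points along the fingers, y is the direction in which the jaws open and shut (so a half turn about z gives the same grasp; the last joint's range is limited). The gripper opens to 88 mm and grips with 3 to 60 N. Pads are 19 mm wide; open, the fingers measure 130 mm over their backs; the gripper's body (78 mm by 193 mm) begins 47 mm behind the grasp point.
Start: joints at [-57.405, 20.546, 0.682, 0, -70.136, -16.507], TCP at [0.187, -0.649, 0.193] pointing down, gripper open.
Joint ranges: [-176.03, 176.03], [-82.01, 121.73], [-58.28, 71.71], [-173.87, 95.51], [-174.79, -0.11], [-173.66, 173.66]. Speed limits (degrees/s): [136.94, 136.94, 172.46, 180, 180, 180].

INTERFACE

Orientations are given as [roll, pitch, yaw] about the fixed x, y, z axes, in that order (R = Rz(yaw) Ry(pitch) Rx(roll)).
In Python, from plant import r gives the robot as it stands.
- The arm moves only by the tool carry_out, never from a script. Its argument "plan" is a list of rows, each a list of 6 numbers: the shift along the world's x, y, z in m, then the turn, a rotation vector about the world's x, y, z in rad. In form: [[tx, ty, tz, wx, wy, wz], ...]. A call has 1 to 12 rows; each row shifts and turns the pose as measured when the row begins; what a row does not reach is not made up. A row lasts 1/12 s, in which the tool goes at most 41.7 mm and 7.16 degrees, less where a joint would pass 70% of its speed; a pose out of reach is approached as far as the arm can. A call with a gripper value outside its range is refused whole. "fingers" is the closure, from -1 (fully open) to 1 (shut), set as the call begins (left out, the last holds). The fingers move at their own pace and stop on an object; "force" is the grip in N (left out, the last holds). Time passes only in rows, so rows that do not move let the fingers close. It gives the time, the measured TCP pose, the force and the opening at its end, in the units of the state.
- r.get_state(): the state, without advancing time (a new reading comes with each control period).
- r.capture(name): name is "scene" or "top"; returns the picture (384x512x3 uint8, red, green, blue); there is no depth.
- r.camera_model(name): a dict with "fov_y" (degrees; the focal length in pixels is half the picture's height over the tangent of half this angle, whatever the lens; pixels are square), "cx", "cy" (the principal point, pixels), "R" (3x3) and "t" (3): a world point X has camera coordinates R X + t. Camera axes: x right, y down, z forward; pixel columns grow to the right and rows downward; lengths in m; the calibration is good to about 2 mm. A picture is of the moment at which its call begins. camera_model takes no time and is no camera call.
- r.close_job(): hands the job in, once; it reports no verdict.
The state is a dict: "time_s": time; "joints": joint angles; "qd": joint speeds; "joint_torque": joint torques, N m; "tcp_pos": TCP position; "eef_rot": TCP orientation; "contact_force": force on the tool from outside, world axes, zero at the start; "moment": the same for the moment, N m; "gripper_width": finger opening in m.
Only numpy, scipy, OpenCV 4.12 (cv2) and the standard library are available. Lean on these libraries where they do the work, as an engineer would, in place of code of your own. Each camera call takes 0.05 s, during which the arm holds its last target.

## Working session

There is one attempt and no reset: what is moved stays moved. The work goes in short steps, Python scripts to look and compute and a tool call to move; the robot and the scene stay as the last step left them, time stands still between calls to the robot, and variables do not carry over. Pictures are saved under pics/ and viewed, and the job is handed in when it is done.

Besides the shell and the picture viewer there is one more tool, called after "Call:" as name(argument=value, ...), one argument or row to a line, values as JSON. carry_out: Moves the arm, as the interface text tells. Its arguments: {"type":"object","properties":{"plan":{"type":"array"},"fingers":{"type":"number"},"force":{"type":"number"}},"required":["plan"]}

```bash
mkdir -p pics; ls; python3 - <<'E'
from plant import r
import cv2
for n in("scene","top"):
    im=r.capture(n); cv2.imwrite(f"pics/{n}0.png",im[:,:,::-1]); print(n,r.camera_model(n))
print(r.get_state())
E
```

```text
pics
scene {'fov_y': 50.27067494776602, 'cx': 256.4586232909724, 'cy': 189.19939470409133, 'R': array([[-0.80852415,  0.58831778,  0.01307263],
       [ 0.48368178,  0.67704802, -0.5546692 ],
       [-0.33517255, -0.44214045, -0.83196826]]), 't': array([ 0.41609365, -0.29332825,  1.00731989])}
top {'fov_y': 42.66817656307592, 'cx': 247.80909650330955, 'cy': 196.45959045069065, 'R': array([[-0.02583552, -0.99935291, -0.02502589],
       [-0.9880555 ,  0.02933185, -0.15128109],
       [ 0.15191725,  0.02081854, -0.98817394]]), 't': array([0.10902629, 0.55958226, 0.85416072])}
{'time_s': 0.1, 'joints': array([-5.74049539e+01,  2.05892106e+01,  6.38497602e-01, -2.02658942e-02,
       -7.01349018e+01, -1.65083707e+01]), 'qd': array([-0.04427285, -0.11286666,  0.06394649, -0.01542632,  0.03695462,
        0.01788628]), 'joint_torque': array([-1.82275104e-03, -5.84161985e+01,  2.93749988e+01,  7.01552108e+00,
        1.01511955e-02, -2.62691015e-05]), 'tcp_pos': array([ 0.18690068, -0.64809346,  0.19188325]), 'eef_rot': array([ 1.79912500e+02, -6.06381406e-03, -1.63920221e+02]), 'contact_force': array([ 0.68848855,  0.08556384, -0.10785049]), 'moment': array([-0.0060938 , -0.04625255, -0.01332794]), 'gripper_width': 0.0875696483523325}
```

View pics/scene0.png

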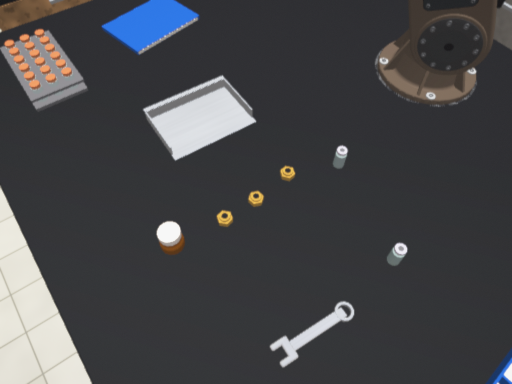

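View pics/top0.png

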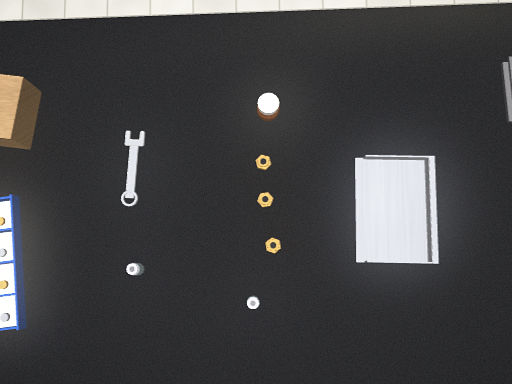

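The top view shows three nuts at about (263,161), (265,199) and (273,245). The tray mouth edge is at column ~357, rows 158-262. The jar is at (268,103), vials at (253,302) and (134,269), and the spanner on the left.

```bash
cat > h.py <<'E'
import numpy as np, cv2
from plant import r
def ray(name,u,v,z):
    c=r.camera_model(name); f=192/np.tan(np.radians(c["fov_y"]/2))
    R=np.array(c["R"]);t=np.array(c["t"]); o=-R.T@t
    d=R.T@np.array([(u-c["cx"])/f,(v-c["cy"])/f,1]); return o+d*(z-o[2])/d[2]
def proj(name,X):
    c=r.camera_model(name); f=192/np.tan(np.radians(c["fov_y"]/2))
    p=np.array(c["R"])@np.array(X)+np.array(c["t"]); return f*p[0]/p[2]+c["cx"],f*p[1]/p[2]+c["cy"]
def nuts(im,name):
    h=cv2.cvtColor(im,cv2.COLOR_RGB2HSV)
    m=cv2.inRange(h,(12,90,90),(32,255,255))
    m=cv2.morphologyEx(m,cv2.MORPH_CLOSE,np.ones((5,5)))
    cs,_=cv2.findContours(m,cv2.RETR_EXTERNAL,cv2.CHAIN_APPROX_NONE); out=[]
    for c in cs:
        if 60<cv2.contourArea(c)<600:
            (u,v),rad=cv2.minEnclosingCircle(c); out.append((u,v,rad,cv2.contourArea(c)))
    return out
E
python3 - <<'E'
from h import *
for n in("scene","top"):
    im=cv2.imread(f"pics/{n}0.png")[:,:,::-1].copy()
    for q in nuts(im,n): print(n,np.round(q,1),ray(n,q[0],q[1],.009).round(4))
im=cv2.imread("pics/top0.png")
g=cv2.cvtColor(im,cv2.COLOR_BGR2GRAY)
cv2.imwrite("pics/traycrop.png",cv2.resize(im[140:280,340:450],None,fx=4,fy=4,interpolation=cv2.INTER_NEAREST))
s=cv2.imread("pics/scene0.png")
cv2.imwrite("pics/traycrop_s.png",cv2.resize(s[70:165,135:265],None,fx=6,fy=6,interpolation=cv2.INTER_NEAREST))
for nm,u,v,z in [("jar",268,103,.05),("vial1",253,302,.047),("vial2",134.5,269,.047)]: print(nm,ray("top",u,v,z).round(3))
for nm,u,v,z in [("jar",169,232,.05),("vial1",342,149,.047),("vial2",400,248,.047)]: print(nm,ray("scene",u,v,z).round(3))
print([ray("top",u,v,.01).round(3) for u,v in((129,199),(134,131))])
E
```

```text
scene [171.3 240.3  12.4 142.5] [0.738  0.0483 0.009 ]
scene [224.3 217.7   8.7 196. ] [0.6354 0.0646 0.009 ]
scene [255.4 198.1   8.3 181. ] [0.5633 0.0634 0.009 ]
scene [287.  172.8   8.  163.5] [0.4768 0.0515 0.009 ]
scene [60.5 61.5 12.7 74. ] [ 0.7176 -0.53    0.009 ]
top [272.5 245.    8.2 168. ] [0.4747 0.0504 0.009 ]
top [265.  199.4   8.1 162.5] [0.5611 0.0618 0.009 ]
top [262.7 161.8   7.9 161. ] [0.6341 0.0639 0.009 ]
jar [0.737 0.051 0.05 ]
vial1 [0.374 0.089 0.047]
vial2 [0.437 0.3   0.047]
jar [0.738 0.054 0.05 ]
vial1 [0.372 0.089 0.047]
vial2 [0.439 0.304 0.047]
[array([0.569, 0.321, 0.01 ]), array([0.703, 0.313, 0.01 ])]
```

View pics/traycrop.png

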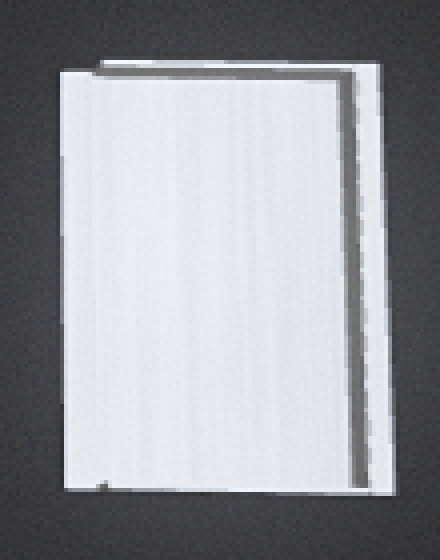

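View pics/traycrop_s.png

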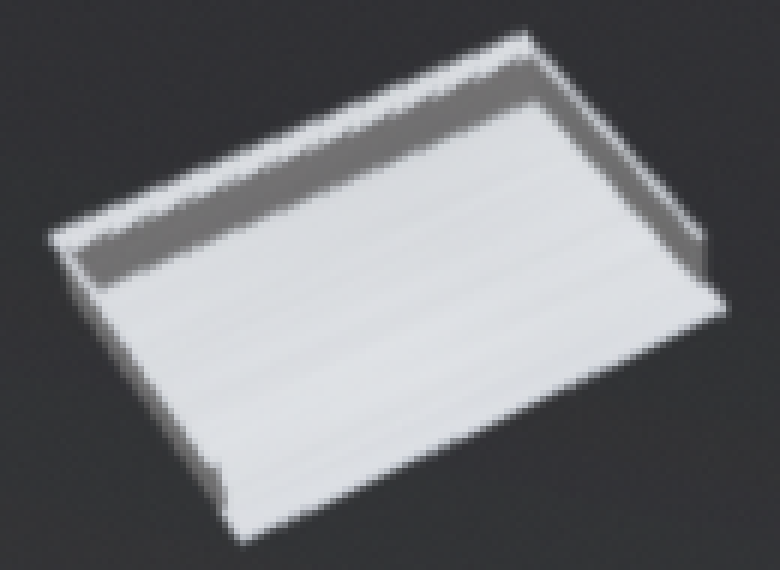

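```bash
python3 - <<'E'
from h import *
for nm,n,u,v,z in [("rampA","top",355.3,157.8,0),("rampB","top",356.3,262.2,0),("backA","top",435.2,156.2,.025),("backB","top",438.9,263.6,.025),
 ("rampA","scene",135+241/6,70+543/6,0),("rampB","scene",135+727/6,70+308/6,0),("backA","scene",135+50/6,70+237/6,.025),("backB","scene",135+528/6,70+32/6,.025)]:
    print(nm,n,ray(n,u,v,z).round(4))
E
```

```text
rampA top [ 0.6384 -0.115   0.    ]
rampB top [ 0.4389 -0.1051  0.    ]
backA top [ 0.6311 -0.2587  0.025 ]
backB top [ 0.4321 -0.2489  0.025 ]
rampA scene [ 0.6404 -0.1115 -0.    ]
rampB scene [ 0.4404 -0.1031  0.    ]
backA scene [ 0.6334 -0.2538  0.025 ]
backB scene [ 0.4324 -0.2457  0.025 ]
```

```bash
python3 - <<'E'
from h import *
for nm,n,u,v,z in [("wallendA_top","top",340+98/4,140+68/4,.025),("floorbackA","top",340+337/4,140+80/4,.0015),("floorbackB","top",340+352/4,140+487/4,.0015),("inner rim A","top",340+356/4,140+74/4,.025),
 ("floorbackA","scene",135+97/6,70+290/6,.0015),("floorbackB","scene",135+535/6,70+103/6,.0015),("wallendB","scene",135+703/6,70+238/6,.025),("wallendA","scene",135+218/6,70+463/6,.025)]:
    p=ray(n,u,v,z); print(nm,n,p.round(4))
E
```

```text
wallendA_top top [ 0.6337 -0.1272  0.025 ]
floorbackA top [ 0.6296 -0.246   0.0015]
floorbackB top [ 0.4362 -0.2375  0.0015]
inner rim A top [ 0.6271 -0.2469  0.025 ]
floorbackA scene [ 0.6252 -0.2435  0.0015]
floorbackB scene [ 0.4388 -0.2333  0.0015]
wallendB scene [ 0.4413 -0.1172  0.025 ]
wallendA scene [ 0.6363 -0.1266  0.025 ]
```

Two views agree within 3 mm (2 mm on nuts). The nuts are at (.634,.064), (.562,.062) and (.476,.051). The tray mouth is at about (.5375,-.1225), and its +x is world (-.048,-.999). I plan to push each nut from behind with the fingers ~13 mm apart, so it cradles between them. First move: travel over the bench and turn.

Call:
carry_out(
  plan=[
    [0.02,0.034,0,0,0,0.095],
    [0.02,0.034,0,0,0,0.095],
    [0.02,0.034,0,0,0,0.095],
    [0.02,0.034,0,0,0,0.095],
    [0.02,0.034,0,0,0,0.095],
    [0.02,0.034,0,0,0,0.095],
    [0.02,0.034,0,0,0,0.095],
    [0.02,0.034,0,0,0,0.095],
    [0.02,0.034,0,0,0,0.095],
    [0.02,0.034,0,0,0,0.095],
    [0.02,0.034,0,0,0,0.095],
    [0.02,0.034,0,0,0,0.095],
  ],
  fingers=0.7,
  force=20,
)

```text
time_s: 1.1
tcp_pos: [0.4259, -0.2246, 0.1847]
eef_rot: [179.4, -0.1, -96.4]
contact_force: [2.1, -0.8, 0.1]
gripper_width: 0.0157
```

Call:
carry_out(
  plan=[
    [0.0215,0.0335,0,0,0,-0.005],
    [0.0215,0.0335,0,0,0,-0.005],
    [0.0215,0.0335,0,0,0,-0.005],
    [0.0215,0.0335,0,0,0,-0.005],
    [0.0215,0.0335,0,0,0,-0.005],
    [0.0215,0.0335,0,0,0,-0.005],
    [0.0215,0.0335,0,0,0,-0.005],
    [0.0215,0.0335,0,0,0,-0.005],
    [0.0215,0.0335,0,0,0,-0.005],
    [0.0215,0.0335,0,0,0,0],
    [0,0,0,0,0,0],
  ],
)

```text
time_s: 2.02
tcp_pos: [0.6469, 0.1354, 0.1821]
eef_rot: [179.3, -0.1, -98.3]
contact_force: [-0.4, -0.9, -0.4]
gripper_width: 0.0132
```

Call:
carry_out(
  plan=[
    [-0.001,-0.004,-0.03,0,0,0],
    [-0.001,-0.004,-0.03,0,0,0],
    [-0.001,-0.004,-0.03,0,0,0],
    [-0.001,-0.004,-0.03,0,0,0],
    [-0.001,-0.004,-0.02,0,0,0],
    [0,0,-0.01,0,0,0],
    [0,0,0,0,0,0],
  ],
)

```text
time_s: 2.6
tcp_pos: [0.6414, 0.1187, 0.0235]
eef_rot: [179.2, -0.1, -98.0]
contact_force: [-0.6, 0.3, -0.4]
gripper_width: 0.013
```

```bash
python3 - <<'E'
from h import *
print(r.get_state()["tcp_pos"])
a=r.capture("scene"); 
cv2.imwrite("pics/s1.png",a[:,:,::-1]);
E
```

```text
[0.6414299  0.11873347 0.02351988]
```

View pics/s1.png

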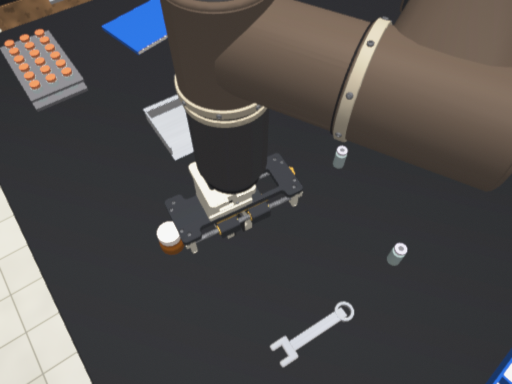

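```bash
python3 - <<'E'
from h import *
a=cv2.imread("pics/s1.png")
cv2.imwrite("pics/s1c.png",cv2.resize(a[140:270,145:315],None,fx=4.5,fy=4.5,interpolation=cv2.INTER_CUBIC))
R=np.array([[np.cos(np.radians(-98)),np.sin(np.radians(-98))]])
yt=np.array([np.sin(np.radians(-98)),-np.cos(np.radians(-98))])
for o in(-.0965,.0965):
  for z in(.06,.09):
    p=np.r_[np.array([.6414,.1187])+yt*o,z]; print(o,z,p.round(3),np.round(proj("scene",p),0))
E
```

```text
-0.0965 0.06 [0.737 0.105 0.06 ] [184. 252.]
-0.0965 0.09 [0.737 0.105 0.09 ] [182. 243.]
0.0965 0.06 [0.546 0.132 0.06 ] [287. 205.]
0.0965 0.09 [0.546 0.132 0.09 ] [288. 195.]
```

View pics/s1c.png

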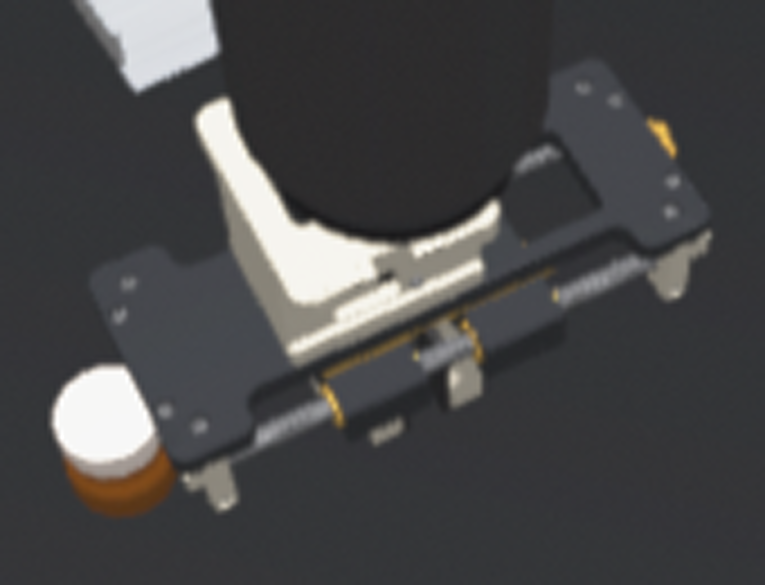

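```bash
python3 - <<'E'
from h import *
yt=np.array([np.sin(np.radians(-98)),-np.cos(np.radians(-98))]); xt=np.array([np.cos(np.radians(-98)),np.sin(np.radians(-98))])
for z in(.05,.06,.07,.08,.09,.1,.12):
  print(z,[(round((ray("scene",u,v,z)[:2]-[.6414,.1187])@yt,3),round((ray("scene",u,v,z)[:2]-[.6414,.1187])@xt,3)) for u,v in((195,253),(294,207))])
E
```

```text
0.05 [(np.float64(-0.081), np.float64(-0.006)), (np.float64(0.109), np.float64(-0.005))]
0.06 [(np.float64(-0.082), np.float64(-0.01)), (np.float64(0.105), np.float64(-0.01))]
0.07 [(np.float64(-0.083), np.float64(-0.015)), (np.float64(0.101), np.float64(-0.015))]
0.08 [(np.float64(-0.084), np.float64(-0.02)), (np.float64(0.097), np.float64(-0.02))]
0.09 [(np.float64(-0.085), np.float64(-0.025)), (np.float64(0.093), np.float64(-0.024))]
0.1 [(np.float64(-0.086), np.float64(-0.03)), (np.float64(0.089), np.float64(-0.029))]
0.12 [(np.float64(-0.087), np.float64(-0.039)), (np.float64(0.081), np.float64(-0.039))]
```

The lugs hang ~77 mm above the tips, so they clear the jar and vials. Now I'll lower and start pushing nut1.

Call:
carry_out(
  plan=[
    [0,0,-0.01,0,0,0],
    [0,0,-0.006,0,0,-0.008],
    [0,0,0,0,0,-0.008],
    [-0.001,-0.01,0,0,0,0],
    [-0.0015,-0.01,0,0,0,0],
    [-0.0015,-0.01,0,0,0,0],
  ],
)

```text
time_s: 3.15
tcp_pos: [0.6424, 0.0908, 0.0131]
eef_rot: [179.8, 0.1, -98.8]
contact_force: [-0.2, -0.2, -1.0]
gripper_width: 0.013
```

Call:
carry_out(
  plan=[
    [-0.001,0.003,-0.007,0,0,0],
    [0,0,-0.003,0,0,0],
    [0,0,0,0,0,0],
  ],
)

```text
time_s: 3.4
tcp_pos: [0.6415, 0.0903, 0.0044]
eef_rot: [179.9, 0.2, -98.9]
contact_force: [0.7, 0.1, 0.0]
gripper_width: 0.0128
```

Call:
carry_out(
  plan=[
    [-0.003,-0.002,0.0005,0,0,0],
    [-0.002,-0.008,0,0,0,0],
    [-0.002,-0.011,0,0,0,0],
    [-0.0017,-0.011,0,0,0,0],
    [-0.0017,-0.011,0,0,0,0],
    [-0.0017,-0.011,0,0,0,0],
  ],
)

```text
time_s: 3.9
tcp_pos: [0.6284, 0.0332, 0.0052]
eef_rot: [179.9, 0.2, -98.8]
contact_force: [0.4, -0.3, 0.5]
gripper_width: 0.0133
```

Call:
carry_out(
  plan=[
    [-0.0016,-0.012,0,0,0,0],
    [-0.0016,-0.012,0,0,0,0],
    [-0.0016,-0.012,0,0,0,0],
    [-0.0016,-0.012,0,0,0,0],
    [-0.0016,-0.012,0,0,0,0],
    [-0.0016,-0.012,0,0,0,0],
    [-0.0016,-0.01,0,0,0,0],
  ],
)

```text
time_s: 4.48
tcp_pos: [0.6155, -0.0597, 0.0055]
eef_rot: [179.9, 0.2, -98.9]
contact_force: [-0.1, 0.2, -0.3]
gripper_width: 0.013
```

```bash
python3 - <<'E'
from h import *
print(r.get_state()["tcp_pos"])
a=r.capture("top"); 
cv2.imwrite("pics/t2.png",a[:,:,::-1]);
for q in nuts(a,"top"): print(np.round(q,1),ray("top",q[0],q[1],.009).round(4))
E
```

```text
[ 0.61548404 -0.05971982  0.00552289]
```

View pics/t2.png

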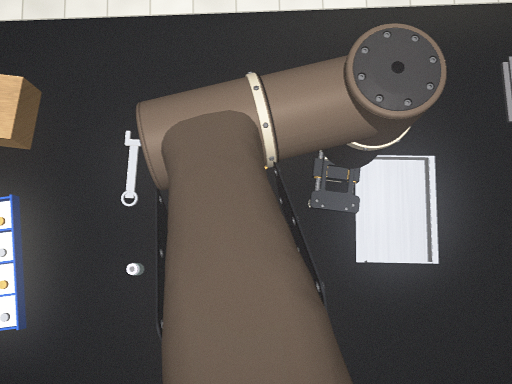

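The arm hides the nut here, so I'll finish this stroke and then check.

Call:
carry_out(
  plan=[
    [-0.002,-0.01,0,0,0,0],
    [-0.002,-0.012,0,0,0,0],
    [-0.002,-0.012,0,0,0,0],
    [-0.002,-0.012,0,0,0,0],
    [-0.002,-0.012,0,0,0,0],
    [-0.002,-0.012,0,0,0,0],
    [-0.002,-0.01,0,0,0,0],
    [-0.001,-0.006,0,0,0,0],
    [0,0,0,0,0,0],
  ],
)

```text
time_s: 5.28
tcp_pos: [0.5976, -0.1582, 0.0053]
eef_rot: [179.9, 0.2, -99.0]
contact_force: [0.4, 0.5, -0.2]
gripper_width: 0.0129
```

```bash
python3 - <<'E'
from h import *
a=r.capture("scene"); 
cv2.imwrite("pics/s3.png",a[:,:,::-1]);
for q in nuts(a,"top"): print(np.round(q,1),ray("scene",q[0],q[1],.0105).round(4))
E
```

```text
[171.3 240.3  12.4 138.5] [0.7382 0.0491 0.0105]
[224.3 217.7   8.7 196. ] [0.6358 0.0654 0.0105]
[255.4 198.1   8.3 181. ] [0.5639 0.0641 0.0105]
[287.  172.8   8.  163.5] [0.4776 0.0523 0.0105]
[176.6 101.7  23.1  74.5] [ 0.5574 -0.2472  0.0105]
[60.5 61.5 12.7 70.5] [ 0.7178 -0.5279  0.0105]
```

View pics/s3.png

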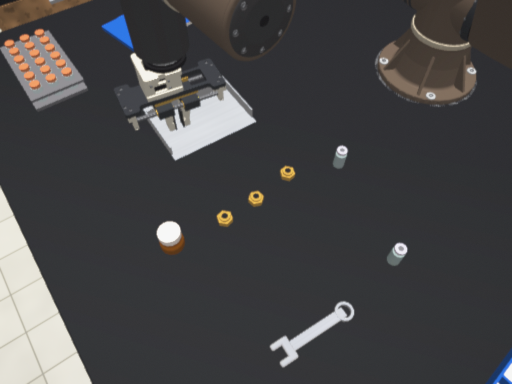

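```bash
python3 - <<'E'
from h import *
s=r.get_state(); print(s)
p=s["tcp_pos"]
for z in (0,.02,.04,.06,.08,.1): print(z,np.round(proj("scene",p+np.array([0,0,z]))),np.round(proj("top",p+np.array([0,0,z]))))
a=cv2.imread("pics/s3.png")
cv2.imwrite("pics/s3c.png",cv2.resize(a[50:160,105:265],None,fx=4.5,fy=4.5,interpolation=cv2.INTER_CUBIC))
E
```

```text
{'time_s': 5.3333, 'joints': array([  3.13363087,  25.41683982, -18.97174034,  -0.30906345,
       -45.68625168, -11.94658588]), 'qd': array([ 1.38653746,  0.08880424,  0.06481118, -0.03280083,  0.17419041,
       -0.86301668]), 'joint_torque': array([-4.25954489e-01, -5.76920700e+01,  2.23266578e+01,  5.33266827e+00,
        2.13289296e-02,  1.10752119e-01]), 'tcp_pos': array([ 0.59776077, -0.15776701,  0.00529583]), 'eef_rot': array([179.88066319,   0.20049993, -99.0292162 ]), 'contact_force': array([-0.88718404, -0.49175843, -0.09200887]), 'moment': array([0.03364076, 0.0534837 , 0.00043257]), 'gripper_width': 0.013148950719008417}
0 [181. 136.] [380. 177.]
0.02 [180. 129.] [382. 175.]
0.04 [179. 123.] [385. 173.]
0.06 [177. 116.] [388. 171.]
0.08 [176. 109.] [391. 169.]
0.1 [174. 101.] [394. 166.]
```

View pics/s3c.png

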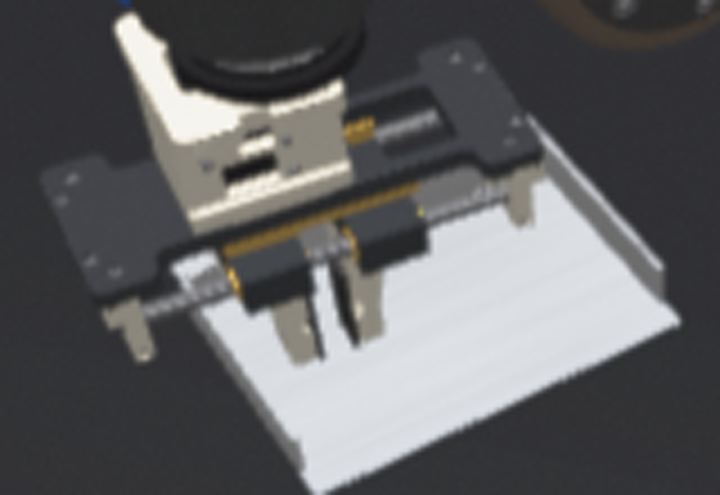

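```bash
python3 - <<'E'
from h import *
print(r.grasp_offset)
for z in (.0235,.03,.04,.05): print(z,np.round(proj("scene",[.6414,.1187,z]),1))
yt=np.array([np.sin(np.radians(-98)),-np.cos(np.radians(-98)),0]); xt=np.array([np.cos(np.radians(-98)),np.sin(np.radians(-98)),0])
p=np.array([.6414,.1187,.0235])
for z in(0,.01,.02,.025):
  for sy in(-1,1): print(z,sy,np.round(proj("scene",p+yt*sy*.017-xt*.0095+[0,0,z]),1))
E
```

```text
-0.0188
0.0235 [238.1 237.1]
0.03 [238.  235.4]
0.04 [237.8 232.7]
0.05 [237.7 230. ]
0 -1 [231.8 245.5]
0 1 [249.1 237.3]
0.01 -1 [231.6 242.9]
0.01 1 [249.1 234.7]
0.02 -1 [231.3 240.3]
0.02 1 [249.1 232. ]
0.025 -1 [231.2 238.9]
0.025 1 [249.1 230.6]
```

Nut1 has not moved (still at (224,218)). The image shows the fingertips at about (180,128), roughly 8 px above where the reported TCP projects. The real tips therefore look ~20-25 mm higher than reported, and they passed over the nut with no force. I'll go back and touch off on the open bench, watching the force.

Call:
carry_out(
  plan=[
    [0,0,0.03,0,0,0],
    [0.0,0.015,0.01,0,0,0],
    [0.0045,0.03,0,0,0,0],
    [0.0045,0.03,0,0,0,0],
    [0.0045,0.03,0,0,0,0],
    [0.0045,0.03,0,0,0,0],
    [0.0045,0.03,0,0,0,0],
    [0.0045,0.03,0,0,0,0],
    [0.0045,0.03,0,0,0,0],
    [0.0045,0.03,0,0,0,0],
    [0,0,0,0,0,0],
  ],
)

```text
time_s: 6.25
tcp_pos: [0.6346, 0.1126, 0.0481]
eef_rot: [-180.0, 0.3, -99.1]
contact_force: [0.5, -0.6, 0.2]
gripper_width: 0.0134
```

Call:
carry_out(
  plan=[
    [0.003,0.006,-0.02,0,0,0],
    [0.003,0.003,-0.015,0,0,0],
    [0,0,0,0,0,0],
    [0,0,-0.003,0,0,0],
    [0,0,-0.003,0,0,0],
  ],
)

```text
time_s: 6.67
tcp_pos: [0.6414, 0.1288, 0.0076]
eef_rot: [-179.8, 0.5, -98.6]
contact_force: [0.4, -0.6, -0.3]
gripper_width: 0.0129
```

Call:
carry_out(
  plan=[
    [0,0,-0.003,0,0,0],
    [0,0,0,0,0,0],
  ],
)

```text
time_s: 6.83
tcp_pos: [0.6413, 0.1285, 0.0048]
eef_rot: [-179.8, 0.5, -98.6]
contact_force: [-0.5, 0.1, -1.2]
gripper_width: 0.0134
```

Call:
carry_out(
  plan=[
    [0,0,-0.003,0,0,0],
    [0,0,0,0,0,0],
  ],
)

```text
time_s: 7.0
tcp_pos: [0.6417, 0.128, 0.0025]
eef_rot: [-179.7, 0.5, -98.6]
contact_force: [-1.0, 0.2, 0.5]
gripper_width: 0.0131
```

```bash
python3 - <<'E'
from h import *
a=r.capture("scene"); b=r.capture("top")
cv2.imwrite("pics/s4.png",a[:,:,::-1]);cv2.imwrite("pics/t4.png",b[:,:,::-1])
cv2.imwrite("pics/s4c.png",cv2.resize(a[180:270,165:305,::-1],None,fx=5.5,fy=5.5,interpolation=cv2.INTER_CUBIC))
s=r.get_state();p=s["tcp_pos"];c,sn=np.cos(np.radians(-98.6)),np.sin(np.radians(-98.6))
yt=np.array([sn,-c,0]);xt=np.array([c,sn,0])
for z in(0,.01,.02,.025,.03):
  print(z,[tuple(np.round(proj("scene",p+yt*sy*.017-xt*.0095+[0,0,z]),1)) for sy in(-1,1)])
E
```

```text
0 [(np.float64(234.8), np.float64(254.7)), (np.float64(251.9), np.float64(246.7))]
0.01 [(np.float64(234.6), np.float64(252.2)), (np.float64(251.9), np.float64(244.2))]
0.02 [(np.float64(234.4), np.float64(249.8)), (np.float64(251.9), np.float64(241.7))]
0.025 [(np.float64(234.3), np.float64(248.5)), (np.float64(251.9), np.float64(240.4))]
0.03 [(np.float64(234.2), np.float64(247.2)), (np.float64(251.9), np.float64(239.1))]
```

View pics/s4c.png

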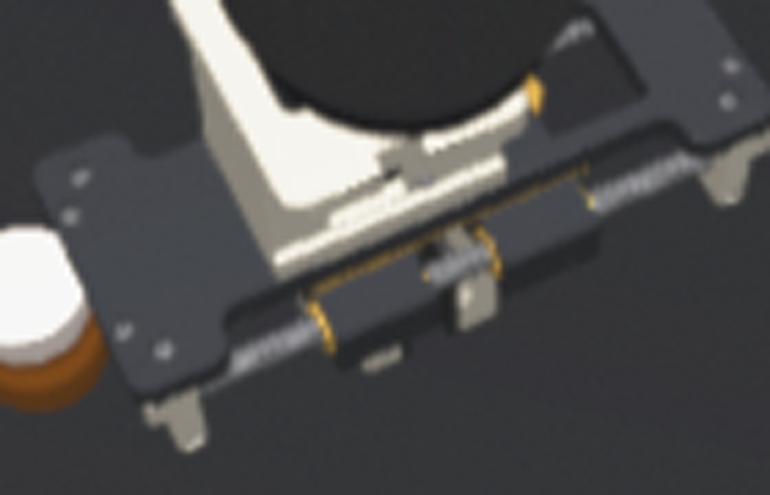

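Both fingertips appear at (252,239) and (234,247), ~25-30 mm above the reported TCP. I'll keep touching down in small steps.

Call:
carry_out(
  plan=[
    [0,0,-0.004,0,0,0],
    [0,0,-0.003,0,0,0],
    [0,0,-0.003,0,0,0],
    [0,0,0,0,0,0],
  ],
)

```text
time_s: 7.43
tcp_pos: [0.6426, 0.1279, -0.007]
eef_rot: [-179.6, 0.6, -98.7]
contact_force: [-0.5, 0.3, 0.1]
gripper_width: 0.0133
```

Call:
carry_out(
  plan=[
    [0,0,-0.003,0,0,0],
    [0,0,0,0,0,0],
  ],
)

```text
time_s: 7.6
tcp_pos: [0.6425, 0.1278, -0.0106]
eef_rot: [-179.7, 0.5, -98.7]
contact_force: [0.3, -0.7, 0.0]
gripper_width: 0.0129
```

Call:
carry_out(
  plan=[
    [0,0,-0.003,0,0,0],
    [0,0,0,0,0,0],
  ],
)

```text
time_s: 7.77
tcp_pos: [0.6424, 0.1278, -0.0141]
eef_rot: [-179.7, 0.5, -98.7]
contact_force: [-0.4, 0.4, -0.2]
gripper_width: 0.0133
```

The reported z is -14 mm and there is still no contact, so the z reading is biased. Continuing with 2 mm steps.

Call:
carry_out(
  plan=[
    [0,0,-0.002,0,0,0],
    [0,0,0,0,0,0],
  ],
)

```text
time_s: 7.93
tcp_pos: [0.6424, 0.1278, -0.0164]
eef_rot: [-179.7, 0.5, -98.6]
contact_force: [-0.5, -0.3, -0.3]
gripper_width: 0.013
```

Call:
carry_out(
  plan=[
    [0,0,-0.002,0,0,0],
    [0,0,0,0,0,0],
  ],
)

```text
time_s: 8.1
tcp_pos: [0.6424, 0.1279, -0.0186]
eef_rot: [-179.7, 0.5, -98.6]
contact_force: [-0.2, 0.3, -0.1]
gripper_width: 0.0133
```

Call:
carry_out(
  plan=[
    [0,0,-0.002,0,0,0],
    [0,0,0,0,0,0],
  ],
)

```text
time_s: 8.27
tcp_pos: [0.6425, 0.1279, -0.0207]
eef_rot: [-179.7, 0.5, -98.6]
contact_force: [-0.8, -0.9, -0.0]
gripper_width: 0.013
```

```bash
python3 - <<'E'
from h import *
a=r.capture("scene")
cv2.imwrite("pics/s5c.png",cv2.resize(a[180:270,165:305,::-1],None,fx=5.5,fy=5.5,interpolation=cv2.INTER_CUBIC))
s=r.get_state();print(s["tcp_pos"],s["contact_force"])
E
```

```text
[ 0.6427244   0.12799158 -0.02044204] [-0.88806334 -0.2995527  -0.20221355]
```

View pics/s5c.png

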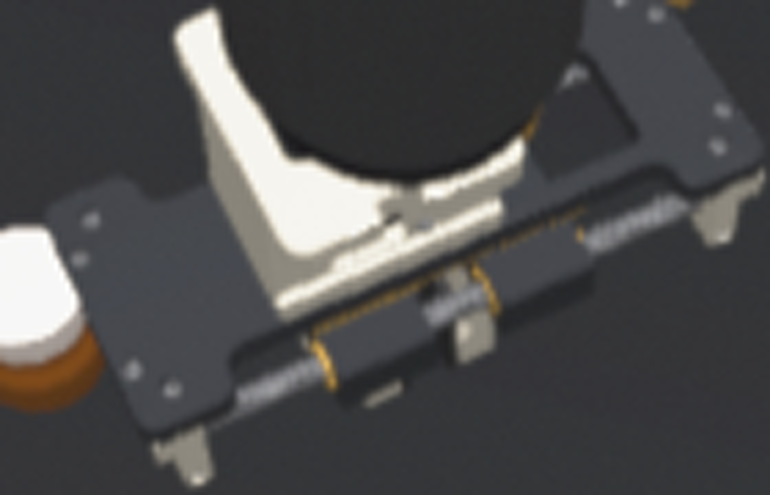

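Call:
carry_out(
  plan=[
    [0,0,-0.002,0,0,0],
    [0,0,0,0,0,0],
  ],
)

```text
time_s: 8.48
tcp_pos: [0.6428, 0.1281, -0.0225]
eef_rot: [-179.6, 0.6, -98.6]
contact_force: [0.2, -0.3, 0.3]
gripper_width: 0.0131
```

Call:
carry_out(
  plan=[
    [0,0,-0.002,0,0,0],
    [0,0,0,0,0,0],
  ],
)

```text
time_s: 8.65
tcp_pos: [0.6429, 0.1281, -0.0246]
eef_rot: [-179.6, 0.6, -98.6]
contact_force: [-0.5, 0.4, 0.4]
gripper_width: 0.0132
```

Call:
carry_out(
  plan=[
    [0,0,-0.0015,0,0,0],
    [0,0,0,0,0,0],
  ],
)

```text
time_s: 8.82
tcp_pos: [0.6429, 0.1281, -0.0263]
eef_rot: [-179.6, 0.6, -98.6]
contact_force: [-0.1, -0.7, -0.4]
gripper_width: 0.0132
```

Call:
carry_out(
  plan=[
    [0,0,-0.0015,0,0,0],
    [0,0,0,0,0,0],
  ],
)

```text
time_s: 8.98
tcp_pos: [0.6429, 0.1281, -0.028]
eef_rot: [-179.6, 0.6, -98.6]
contact_force: [-0.7, -0.3, -0.5]
gripper_width: 0.0131
```

Call:
carry_out(
  plan=[
    [0,0,-0.0015,0,0,0],
    [0,0,0,0,0,0],
  ],
)

```text
time_s: 9.15
tcp_pos: [0.6429, 0.1281, -0.0297]
eef_rot: [-179.6, 0.6, -98.6]
contact_force: [0.3, 0.8, 0.3]
gripper_width: 0.013
```

Call:
carry_out(
  plan=[
    [0,0,-0.0015,0,0,0],
    [0,0,0,0,0,0],
  ],
)

```text
time_s: 9.32
tcp_pos: [0.6429, 0.1281, -0.0313]
eef_rot: [-179.6, 0.6, -98.6]
contact_force: [-0.1, -0.5, -0.2]
gripper_width: 0.0129
```

Call:
carry_out(
  plan=[
    [0,0,-0.0015,0,0,0],
    [0,0,0,0,0,0],
  ],
)

```text
time_s: 9.48
tcp_pos: [0.6429, 0.1281, -0.033]
eef_rot: [-179.6, 0.6, -98.6]
contact_force: [-0.2, -0.2, -1.0]
gripper_width: 0.0133
```

```bash
python3 - <<'E'
from h import *
a=r.capture("scene");b=r.capture("top")
cv2.imwrite("pics/t6.png",b[:,:,::-1])
cv2.imwrite("pics/s6c.png",cv2.resize(a[180:270,165:305,::-1],None,fx=5.5,fy=5.5,interpolation=cv2.INTER_CUBIC))
s=r.get_state();print(s["tcp_pos"],s["contact_force"])
p=s["tcp_pos"];c,sn=np.cos(np.radians(-98.6)),np.sin(np.radians(-98.6))
yt=np.array([sn,-c,0]);xt=np.array([c,sn,0]);p[2]=0
for z in(0,.005,.01):
  for w in(.006,.0095):print(z,w,[tuple(np.round(proj("scene",p+yt*sy*.017-xt*w+[0,0,z]),1)) for sy in(-1,1)])
E
```

```text
[ 0.64306281  0.12815009 -0.03269093] [-0.86506642 -0.26878569 -0.1972175 ]
0 0.006 [(np.float64(233.5), np.float64(254.1)), (np.float64(250.6), np.float64(246.1))]
0 0.0095 [(np.float64(234.4), np.float64(255.7)), (np.float64(251.5), np.float64(247.7))]
0.005 0.006 [(np.float64(233.4), np.float64(252.9)), (np.float64(250.6), np.float64(244.9))]
0.005 0.0095 [(np.float64(234.3), np.float64(254.5)), (np.float64(251.5), np.float64(246.5))]
0.01 0.006 [(np.float64(233.3), np.float64(251.7)), (np.float64(250.6), np.float64(243.7))]
0.01 0.0095 [(np.float64(234.2), np.float64(253.3)), (np.float64(251.5), np.float64(245.3))]
```

View pics/s6c.png

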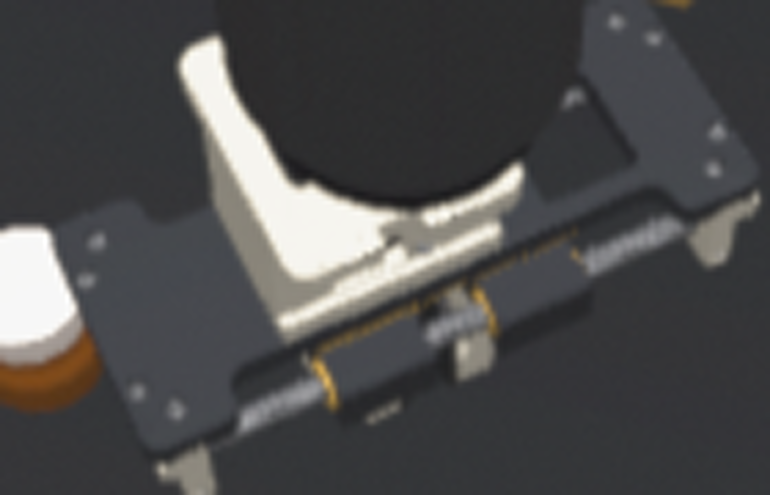

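View pics/t6.png

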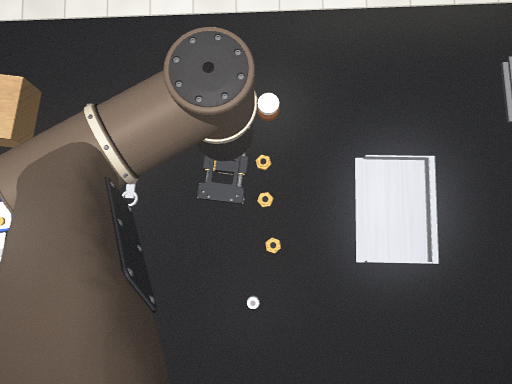

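Call:
carry_out(
  plan=[
    [0,0,-0.0015,0,0,0],
    [0,0,0,0,0,0],
  ],
)

```text
time_s: 9.75
tcp_pos: [0.6435, 0.1283, -0.0331]
eef_rot: [-179.5, 0.6, -98.6]
contact_force: [-0.7, 1.3, -0.1]
gripper_width: 0.0129
```

Call:
carry_out(
  plan=[
    [0,0,-0.0015,0,0,0],
    [0,0,0,0,0,0],
  ],
)

```text
time_s: 9.92
tcp_pos: [0.644, 0.1285, -0.033]
eef_rot: [-179.5, 0.6, -98.6]
contact_force: [0.9, 0.8, 0.6]
gripper_width: 0.0134
```

Call:
carry_out(
  plan=[
    [0,0,-0.0015,0,0,0],
    [0,0,0,0,0,0],
  ],
)

```text
time_s: 10.08
tcp_pos: [0.6445, 0.1287, -0.0331]
eef_rot: [-179.4, 0.6, -98.5]
contact_force: [-0.4, 0.0, -0.6]
gripper_width: 0.0129
```

```bash
python3 - <<'E'
from h import *
s=r.get_state()
for k,v in s.items(): print(k,np.round(v,3))
E
```

```text
time_s 10.083
joints [ 28.165  30.546 -16.213  -0.22  -42.394 -36.529]
qd [-0.018 -0.306  0.093  0.039  0.224  0.024]
joint_torque [ 3.7000e-02 -6.3348e+01  2.1466e+01  5.1510e+00 -4.5000e-02  2.0000e-03]
tcp_pos [ 0.644  0.129 -0.033]
eef_rot [-179.409    0.625  -98.522]
contact_force [-0.392  0.048 -0.563]
moment [-0.009  0.15   0.025]
gripper_width 0.013
```

The reported z stops at -33 mm: commanded 1.5 mm steps no longer lower it, and the image puts the tips at bench level. The bench contact is there, with the force relaxing each row because the target resets to the measured pose. So 5 mm above the bench means a reported z ≈ -0.028; the x and y readings agree with the image to within ~2 mm. Raising and pushing nut1.

Call:
carry_out(
  plan=[
    [0,0,0.0055,0.008,0,-0.006],
    [-0.002,-0.005,0,0,0,0],
    [-0.002,-0.01,0,0,0,0],
    [-0.0015,-0.01,0,0,0,0],
    [0,0,0,0,0,0],
  ],
)

```text
time_s: 10.5
tcp_pos: [0.6379, 0.1015, -0.0281]
eef_rot: [-179.5, 1.1, -98.9]
contact_force: [0.4, 0.9, 0.5]
gripper_width: 0.0133
```

Call:
carry_out(
  plan=[
    [-0.0005,-0.008,0,-0.01,0,0],
    [-0.0015,-0.01,0,-0.01,0,0],
    [-0.0017,-0.011,0,0,0,0],
    [-0.0017,-0.011,0,0,0,0],
    [-0.0017,-0.011,0,0,0,0],
    [-0.0017,-0.011,0,0,0,0],
  ],
)

```text
time_s: 11.0
tcp_pos: [0.6284, 0.0337, -0.0284]
eef_rot: [-179.3, -0.1, -98.8]
contact_force: [0.2, 0.7, 0.8]
gripper_width: 0.0133
```

```bash
python3 - <<'E'
from h import *
for n in("top","scene"):
  a=r.capture(n); cv2.imwrite(f"pics/{n}7.png",a[:,:,::-1])
  for q in nuts(a,n): print(n,np.round(q,1),ray(n,q[0],q[1],.009).round(4))
E
```

```text
top [272.5 245.    8.2 167. ] [0.4747 0.0504 0.009 ]
scene [171.3 240.3  12.4 136.5] [0.738  0.0482 0.009 ]
scene [255.4 198.1   8.3 181. ] [0.5633 0.0634 0.009 ]
scene [287.  172.8   8.  163.5] [0.4768 0.0515 0.009 ]
```

View pics/scene7.png

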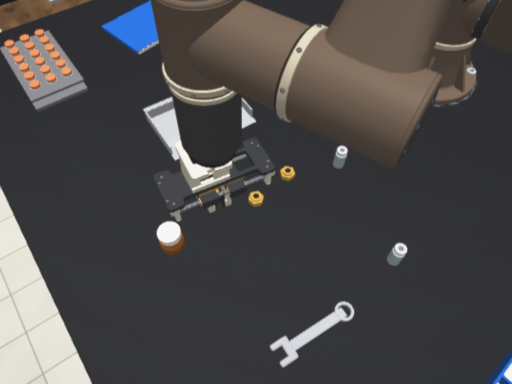

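Nut1 has left (224,218) and is moving ahead of the fingers; the jar is in place. Continuing.

Call:
carry_out(
  plan=[
    [-0.0016,-0.012,0,0,0,0],
    [-0.0016,-0.012,0,0,0,0],
    [-0.0016,-0.012,0,0,0,0],
    [-0.0016,-0.012,0,0,0,0],
    [-0.0016,-0.012,0,0,0,0],
    [-0.0016,-0.012,0,0,0,0],
    [-0.0016,-0.01,0,0,0,0],
  ],
)

```text
time_s: 11.68
tcp_pos: [0.6159, -0.0564, -0.0284]
eef_rot: [-179.3, -0.1, -98.9]
contact_force: [-0.3, -0.0, 0.6]
gripper_width: 0.0133
```

Call:
carry_out(
  plan=[
    [-0.002,-0.01,0,0,0,0],
    [-0.002,-0.012,0,0,0,0],
    [-0.002,-0.012,0,0,0,0],
    [-0.002,-0.012,0,0,0,0],
    [-0.002,-0.012,0,0,0,0],
    [-0.002,-0.012,0,0,0,0],
    [-0.002,-0.008,0,0,0,0],
    [-0.001,-0.004,0,0,0,0],
    [0,0,0,0,0,0],
  ],
)

```text
time_s: 12.43
tcp_pos: [0.5982, -0.1504, -0.0285]
eef_rot: [-179.3, -0.1, -99.1]
contact_force: [0.3, 0.8, 0.9]
gripper_width: 0.0133
```

```bash
python3 - <<'E'
from h import *
for n in("scene",):
  a=r.capture(n); cv2.imwrite(f"pics/{n}8.png",a[:,:,::-1])
  for q in nuts(a,n): print(n,np.round(q,1),ray(n,q[0],q[1],.009).round(4))
E
```

```text
scene [171.4 240.6  12.5 141.5] [0.7382 0.0489 0.009 ]
scene [255.4 198.1   8.3 181. ] [0.5633 0.0634 0.009 ]
scene [287.  172.8   8.  163.5] [0.4768 0.0515 0.009 ]
scene [60.5 61.5 12.7 74.5] [ 0.7176 -0.53    0.009 ]
```

View pics/scene8.png

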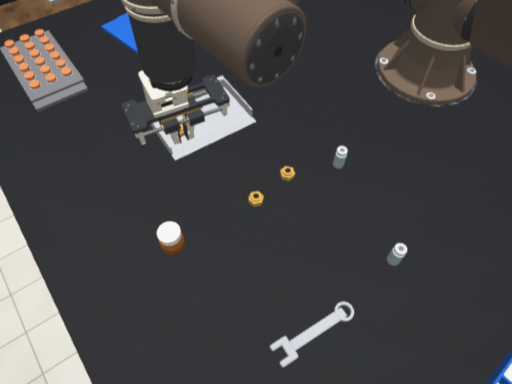

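Nut1 shows between the fingertips at (182,128), inside the tray. Backing off, up, and over behind nut2.

Call:
carry_out(
  plan=[
    [0,0.015,0.003,0,0,0],
    [0,0.01,0.03,0,0,0],
    [-0.004,0.03,0.025,0,0,0.008],
    [-0.004,0.03,0,0,0,0.008],
    [-0.004,0.03,0,0,0,0.008],
    [-0.004,0.03,0,0,0,0.008],
    [-0.004,0.03,0,0,0,0.008],
    [-0.004,0.03,0,0,0,0.008],
    [-0.004,0.03,0,0,0,0.008],
    [-0.004,0.02,0,0,0,0.008],
    [0,0.01,0,0,0,0],
    [0,0,0,0,0,0],
  ],
)

```text
time_s: 13.48
tcp_pos: [0.5636, 0.1318, 0.0327]
eef_rot: [-179.2, -0.0, -95.0]
contact_force: [0.4, -0.0, 0.7]
gripper_width: 0.0132
```

```bash
python3 - <<'E'
from h import *
for n in("scene","top"):
  a=r.capture(n); cv2.imwrite(f"pics/{n}9.png",a[:,:,::-1])
  for q in nuts(a,n): print(n,np.round(q,1),ray(n,q[0],q[1],.0105).round(4))
E
```

```text
scene [171.3 240.3  12.4 135.5] [0.7382 0.049  0.0105]
scene [178.1 130.2   6.5 101. ] [ 0.5974 -0.1709  0.0105]
top [272.5 245.    8.2 168. ] [0.4746 0.0505 0.0105]
top [265.  199.4   8.1 160. ] [0.5609 0.0618 0.0105]
top [388.5 178.5   7.6 140. ] [ 0.594  -0.173   0.0105]
```

Nut1 is at (.596,-.172), ~47 mm past the mouth. Descending behind nut2.

Call:
carry_out(
  plan=[
    [0,-0.006,-0.025,0,0,0],
    [0,-0.006,-0.02,0,0,0],
    [0,0,-0.01,0,0,0],
    [0,0,-0.004,0,0,0],
    [0,0,0,0,0,0],
  ],
)

```text
time_s: 14.0
tcp_pos: [0.5648, 0.1135, -0.0274]
eef_rot: [-179.2, -0.0, -95.4]
contact_force: [-0.1, -1.3, -0.1]
gripper_width: 0.013
```

Call:
carry_out(
  plan=[
    [0,-0.008,0,0,0,0],
    [-0.0007,-0.01,0,0,0,0],
    [-0.001,-0.011,0,0,0,0],
    [-0.001,-0.011,0,0,0,0],
    [-0.001,-0.011,0,0,0,0],
    [-0.001,-0.011,0,0,0,0],
    [-0.001,-0.011,0,0,0,0],
    [-0.001,-0.011,0,0,0,0],
    [-0.001,-0.011,0,0,0,0],
    [-0.001,-0.011,0,0,0,0],
    [-0.001,-0.011,0,0,0,0],
  ],
)

```text
time_s: 14.92
tcp_pos: [0.5563, -0.0148, -0.0233]
eef_rot: [-178.9, 0.1, -95.4]
contact_force: [0.7, 0.3, 1.5]
gripper_width: 0.0134
```

Call:
carry_out(
  plan=[
    [-0.001,-0.008,-0.004,0,0,0],
    [-0.001,-0.008,-0.001,0,0,0],
    [-0.001,-0.01,0,0,0,0],
    [0,0,0,0,0,0],
  ],
)

```text
time_s: 15.25
tcp_pos: [0.5525, -0.0458, -0.029]
eef_rot: [-178.9, 0.1, -95.5]
contact_force: [0.3, 0.8, 0.1]
gripper_width: 0.0131
```

```bash
python3 - <<'E'
from h import *
for n in("scene","top"):
  a=r.capture(n); cv2.imwrite(f"pics/{n}10.png",a[:,:,::-1])
  for q in nuts(a,n): print(n,np.round(q,1),ray(n,q[0],q[1],.0105).round(4))
E
```

```text
scene [171.3 240.3  12.4 138.5] [0.7382 0.0491 0.0105]
scene [287.  172.8   8.  163.5] [0.4776 0.0523 0.0105]
scene [60.2 62.2 12.4 70.5] [ 0.7194 -0.5257  0.0105]
top [272.6 245.    8.1 164. ] [0.4746 0.0504 0.0105]
```

View pics/scene10.png

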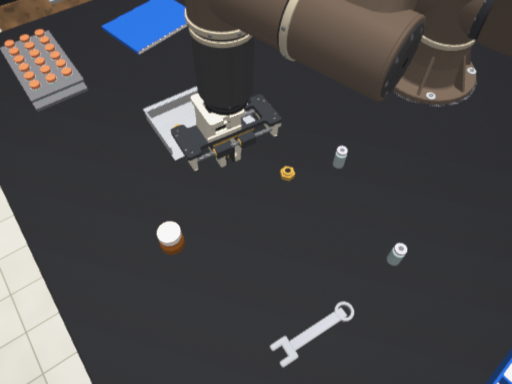

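Nut2 has left its start and is ahead of the fingers. Finishing the stroke.

Call:
carry_out(
  plan=[
    [-0.001,-0.008,0.0005,0,0,0],
    [-0.001,-0.011,0,0,0,0],
    [-0.001,-0.011,0,0,0,0],
    [-0.001,-0.011,0,0,0,0],
    [-0.001,-0.011,0,0,0,0],
  ],
)

```text
time_s: 15.77
tcp_pos: [0.5484, -0.0984, -0.0281]
eef_rot: [-178.8, 0.2, -95.2]
contact_force: [-0.2, 0.3, -0.2]
gripper_width: 0.0135
```

Call:
carry_out(
  plan=[
    [-0.001,-0.01,0,0,0,0],
    [-0.001,-0.01,0,0,0,0],
    [-0.001,-0.01,0,0,0,0],
    [-0.001,-0.01,0,0,0,0],
    [-0.0005,-0.005,0,0,0,0],
    [0,0,0,0,0,0],
  ],
)

```text
time_s: 16.27
tcp_pos: [0.5424, -0.1518, -0.0282]
eef_rot: [-178.8, 0.1, -95.4]
contact_force: [-0.1, 0.2, 0.6]
gripper_width: 0.0134
```

Call:
carry_out(
  plan=[
    [0,0.015,0.003,0,0,0],
    [0,0.01,0.03,0,0.004,0.01],
    [-0.008,0.03,0.025,0,0.004,0.013],
    [-0.008,0.03,0,0,0.004,0.013],
    [-0.008,0.03,0,0,0.004,0.013],
    [-0.008,0.03,0,0,0.004,0.013],
    [-0.008,0.03,0,0,0,0.013],
    [-0.008,0.03,0,0,0,0.013],
    [-0.008,0.03,0,0,0,0.013],
    [-0.004,0.015,0,0,0,0.01],
    [0,0,0,0,0,0],
  ],
)

```text
time_s: 17.18
tcp_pos: [0.4794, 0.1085, 0.0329]
eef_rot: [-179.9, 0.2, -89.0]
contact_force: [-1.2, -0.8, -0.3]
gripper_width: 0.0132
```

```bash
python3 - <<'E'
from h import *
for n in("scene","top"):
  a=r.capture(n); cv2.imwrite(f"pics/{n}11.png",a[:,:,::-1])
  for q in nuts(a,n): print(n,np.round(q,1),ray(n,q[0],q[1],.0105).round(4))
E
```

```text
scene [171.3 240.3  12.4 137.5] [0.7382 0.049  0.0105]
scene [178.1 130.2   6.5 101. ] [ 0.5974 -0.1709  0.0105]
scene [200.  118.9   6.3  99.5] [ 0.5421 -0.172   0.0105]
top [274.1 245.6   7.4  71. ] [0.4735 0.0476 0.0105]
top [391.5 207.    7.8 146.5] [ 0.5395 -0.1748  0.0105]
top [388.5 178.5   7.6 139.5] [ 0.594  -0.173   0.0105]
top [267.  109.6  11.   61.5] [0.7374 0.0525 0.0105]
```

View pics/top11.png

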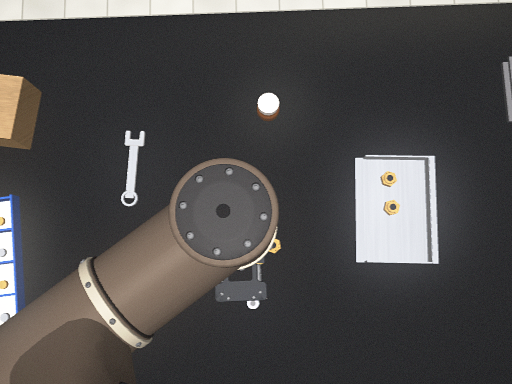

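Nuts 1 and 2 are in the tray at (389,178) and (392,207). Descending behind nut3; the body stays ~71 mm up, above the 47 mm vial.

Call:
carry_out(
  plan=[
    [-0.002,-0.001,-0.025,0,0,0],
    [-0.002,0,-0.02,0,0,0],
    [0,0,-0.01,0,0,0],
    [0,0,-0.004,0,0,0],
    [0,0,0,0,0,0],
  ],
)

```text
time_s: 17.7
tcp_pos: [0.4773, 0.1026, -0.0272]
eef_rot: [-179.8, 0.2, -89.3]
contact_force: [0.6, -0.7, 0.3]
gripper_width: 0.0132
```

Call:
carry_out(
  plan=[
    [-0.001,-0.008,0,0,0,0],
    [0,-0.01,0,0,0,0],
    [0,-0.011,0,0,0,0],
    [0,-0.011,0,0,0,0],
    [0,-0.011,0,0,0,0],
    [0,-0.011,0,0,0,0],
  ],
)

```text
time_s: 18.2
tcp_pos: [0.478, 0.0348, -0.0247]
eef_rot: [-179.6, 0.3, -89.3]
contact_force: [0.2, 0.5, -0.8]
gripper_width: 0.0133
```

Call:
carry_out(
  plan=[
    [0.0003,-0.011,-0.0005,0,0,0],
    [0.0003,-0.011,-0.0005,0,0,0],
    [0.0003,-0.011,-0.0005,0,0,0],
    [0.0003,-0.011,-0.0005,0,0,0],
    [0.0003,-0.011,-0.0005,0,0,0],
  ],
)

```text
time_s: 18.62
tcp_pos: [0.4801, -0.0277, -0.0249]
eef_rot: [-179.3, 0.4, -89.5]
contact_force: [-0.1, -0.4, 0.1]
gripper_width: 0.0132
```

```bash
python3 - <<'E'
from h import *
for n in("scene","top"):
  a=r.capture(n); cv2.imwrite(f"pics/{n}12.png",a[:,:,::-1])
  for q in nuts(a,n): print(n,np.round(q,1),ray(n,q[0],q[1],.0105).round(4))
E
```

```text
scene [171.5 240.7  12.5 141. ] [0.7384 0.0499 0.0105]
scene [178.1 130.2   6.5 101. ] [ 0.5974 -0.1709  0.0105]
scene [200.  118.9   6.3  99.5] [ 0.5421 -0.172   0.0105]
scene [60.5 61.5 12.7 73. ] [ 0.7178 -0.5279  0.0105]
top [267.3 109.2  11.1  63.5] [0.7382 0.0518 0.0105]
```

Call:
carry_out(
  plan=[
    [0,-0.008,-0.003,0,0,0],
    [0,-0.011,-0.0003,0,0,0],
    [0,-0.011,0,0,0,0],
    [0,-0.011,0,0,0,0],
    [0,-0.011,0,0,0,0],
    [0,-0.011,0,0,0,0],
  ],
)

```text
time_s: 19.22
tcp_pos: [0.4799, -0.0957, -0.0276]
eef_rot: [-179.2, 0.5, -89.5]
contact_force: [1.2, 0.1, 0.4]
gripper_width: 0.0135
```

Call:
carry_out(
  plan=[
    [0,-0.01,0,0,0,0],
    [0,-0.01,0,0,0,0],
    [0,-0.01,0,0,0,0],
    [0,-0.01,0,0,0,0],
    [0,-0.006,0,0,0,0],
    [0,0,0,0,0,0],
  ],
)

```text
time_s: 19.72
tcp_pos: [0.4788, -0.1486, -0.0277]
eef_rot: [-179.3, 0.5, -89.5]
contact_force: [0.5, -0.7, -0.2]
gripper_width: 0.0131
```

Backing off and up, then clear to the +y side for a final look.

Call:
carry_out(
  plan=[
    [0,0.015,0.003,0,0,0],
    [0,0.01,0.03,0,0,0],
    [0,0.03,0.03,0,0,0],
    [0,0.03,0.03,0,0,0],
    [0.005,0.035,0.02,0,0,0],
    [0.005,0.035,0,0,0,0],
    [0.005,0.035,0,0,0,0],
    [0.005,0.035,0,0,0,0],
    [0.005,0.035,0,0,0,0],
    [0,0.02,0,0,0,0],
    [0,0,0,0,0,0],
  ],
)

```text
time_s: 20.63
tcp_pos: [0.5009, 0.1447, 0.0922]
eef_rot: [-179.2, 0.8, -89.8]
contact_force: [0.6, 0.9, 0.3]
gripper_width: 0.0131
```

```bash
python3 - <<'E'
from h import *
ex=np.array([-.0485,-.9988]);ey=np.array([.9988,-.0485]);C=np.array([.5375,-.1225])+.06*ex
for n in("scene","top"):
  a=r.capture(n); cv2.imwrite(f"pics/{n}13.png",a[:,:,::-1])
  for q in nuts(a,n):
    p=ray(n,q[0],q[1],.0105); print(n,np.round(q,1),p.round(4),"tray",((p[:2]-C)@ex).round(4),((p[:2]-C)@ey).round(4))
E
```

```text
scene [171.3 240.3  12.4 138.5] [0.7382 0.049  0.0105] tray -0.241 0.1921
scene [178.1 130.2   6.5 101. ] [ 0.5974 -0.1709  0.0105] tray -0.0145 0.0621
scene [200.  118.9   6.3  99.5] [ 0.5421 -0.172   0.0105] tray -0.0108 0.007
scene [223.9 107.6   6.1  93.5] [ 0.4807 -0.1703  0.0105] tray -0.0095 -0.0544
top [392.  239.5   7.6 148. ] [ 0.4788 -0.1715  0.0105] tray -0.0082 -0.0563
top [391.5 207.    7.8 145.5] [ 0.5395 -0.1748  0.0105] tray -0.0078 0.0046
top [388.5 178.5   7.6 139.5] [ 0.594  -0.173   0.0105] tray -0.0123 0.0589
```

View pics/scene13.png

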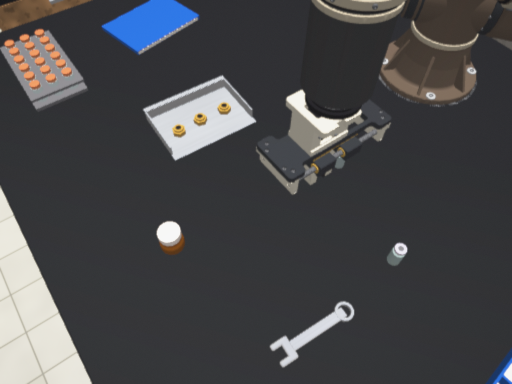

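View pics/top13.png

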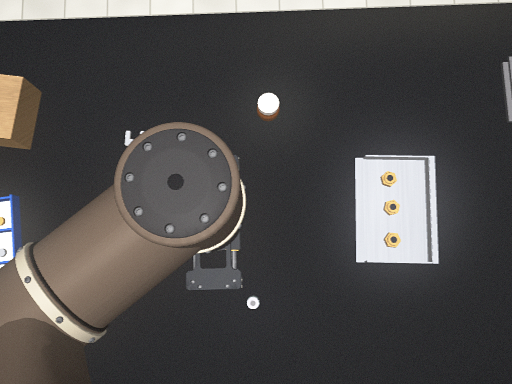

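The nuts stand upright in a row in the tray. Vial1 (253,302), the jar (268,103), vial2 (400,248) and the spanner all look unmoved. The gripper touches nothing.

```bash
python3 -c "
from plant import r
print(r.close_job())"
```

```text
the job is handed in; nothing more can be done
None
```

All three nuts are in the tray, each pushed in through the mouth with the fingertips ~13 mm apart and never lifted. I handed the job in at about 21 s of the 64 s allowed; no verdict was reported.

**Final check:** both cameras agree within about 3 mm on where the nuts stand, all at rest and upright. The limits are tray x above -45 mm and tray y within ±97 mm.

| Nut | tray x (mm) | tray y (mm) |
|---|---|---|
| nut1 | -13 | +60 |
| nut2 | -9 | +6 |
| nut3 | -9 | -55 |

The jar, both vials and the spanner are at the same pixels as at the start. Vial1 is hidden in the last scene view and was checked in the top view only; vial2 and the spanner were checked in the scene view only. The gripper ended raised and touching nothing.

**What went wrong:**
- **TCP height:** the reported height did not match the real fingertips, which were about 33 mm higher. My first stroke passed over nut1 without touching it. I found the bench by stepping down until the reported height stuck at -33 mm, where the image also showed the tips at bench level. I then worked at a reported -28 mm.
- **Contact force:** the sensor showed no clear reading at that touch, so the bench height rests on the stalled motion and the image.
- **Tip height:** the tips rose to about 10 mm during nut2's stroke and 8 mm during nut3's, and I lowered them again each time.

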